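# Inch the honing spindle from the setting-up station

### The job

Inch the machine from the small station on the worktop: push the marked far end of the white rocker fully down to switch the power on, then do the same with the blue rocker for the oil, then press the green button fully down, and finish the program while still holding it down. Switch nothing on out of turn and leave the red stop button unpressed. Only press with the fingertips: nothing is to be picked up, and the loose things round the station stay where they are.

Things in the scene. Friction and masses are not known exactly. Their poses are not given: they have to be found in the camera images.
- station_top (a point): Centre of the top of the setting-up station, a grey and aluminium box 100 x 258 mm and 50 mm tall, fixed to the worktop. Its long side is the point's y axis; its x axis points to its far side, away from the robot. Four control modules sit side by side on the top, 60 mm apart along y (at -90, -30, +30 and +90 mm), in any order: white rocker, blue rocker, green button, red mushroom button. Each has a bezel 80 x 52 mm.
- white_rocker (a joint): White rocker switch: 0 = off, 0.34 rad = fully on. Stays where it is left (a light, stiff hinge: about 4 N on the middle of the ON half moves it).
- white_rocker_on_face (a point): Middle of the top face of the ON half of the white rocker, 18 mm from the pivot on the station's far (+x) side, marked with a black bar; the point is on the rocker and moves with it. The rocker is 64 mm long along the station's x and 28 mm wide, its pivot line across its middle, 58 mm above the worktop. Off, its ON half stands up (this point 64 mm above the worktop, the half sloping up away from the pivot to 69 mm); fully on, the ON half lies level 58 mm above the worktop.
- blue_rocker (a joint): Blue rocker switch: the same as the white one; 0 = off, 0.34 rad = fully on; stays where it is left.
- blue_rocker_on_face (a point): Middle of the top face of the ON half of the blue rocker (marked with a white bar), on the station's far (+x) side; size, heights and movement as for the white rocker.
- jog (a joint): Green jog button, how far it is pressed: 0 = up, 0.006 m = fully down. Springs back; 2 N starts it, 5.4 N holds it fully down.
- jog_top (a point): Centre of the flat top of the green round button (34 mm across), 67 mm above the worktop when up, 61 mm when fully pressed; moves with the button. A steel collar 44 mm across round it is 59 mm above the worktop.
- stop (a joint): Red mushroom stop button, how far it is pressed: 0 = up, 0.005 m = fully down. Not to be pressed.
- stop_top (a point): Top of the red mushroom button (38 mm across, on a yellow bezel), 81 mm above the worktop.
- steel_sleeve_c (a point): Centre, half-way up, of the steel sleeve, 17 mm across, 30 mm tall, standing upright in front of the station; loose, a bystander.
- brass_sleeve_c (a point): Centre, half-way up, of the brass-coloured sleeve, 15 mm across, 30 mm tall, standing upright in front of the station; loose, a bystander.
- ring_gauge_c (a point): Centre, half-way up, of the ring gauge, 46 mm across, 15 mm tall, lying flat behind the station; loose, a bystander.
- machine_vice_c (a point): Centre, half-way up, of the small black machine vice, 72 x 132 x 58 mm tall, to the right of the station; loose, a bystander.
- v_block_c (a point): Centre, half-way up, of the steel V-block, 45 x 44 x 34 mm tall, nearer the robot on the right; loose, a bystander.
- nut_c (a point): Centre, half-way up, of the steel hexagon nut, 25 mm, 11 mm tall, to the left and nearer the robot; loose, a bystander.
- jog_base: The green button's module: its bezel, collar and button together; the origin is the centre of the bezel's underside, 50 mm above the worktop.

How it is judged:
By the outcome, as a careful person would: the job done as asked, in the order asked, and still so for the second after the job is handed in, while the arm keeps its last pose, push and grip.
It also fails if it takes over 45 s, if anything falls off the work surface, if the arm or the gripper's body presses on something with over 40 N, if the wrist force passes 120 N, or if a joint passes its speed limit or range.

### The arm

A 7-joint arm with a two-finger parallel gripper is mounted at the origin on a cart in front of the work surface, level with it; the furniture and walls round the work are solid. World frame = base frame: x ahead of the robot, y to its left, z up, the work surface at z = 0. Lengths are in m, angles in rad, forces in N, time in s.
With the tool pointing down it reaches from about 0.35 to 0.9 m from the base axis. Payload 19.9 kg.
Tool frame: the origin (TCP) lies midway between the tips of the shut fingers; the grasp point (between the pads) lies 19 mm behind it; x points along the fingers, y is the direction in which the jaws open and shut, and the axes are right-handed (so a half turn about x gives the same grasp; the last joint's range is limited). The gripper opens to 85 mm and grips with 20 to 120 N. Pads are 22 mm wide; open, the fingers measure 114 mm over their backs; the gripper's body (76 mm by 85 mm) begins 54 mm behind the grasp point. The pads swing forward as they close: fully open they stand 13 mm farther back than shut.
Start: joints at [1.173, 0.417, -0.01, 1.614, 0.005, 1.111, -0.053], TCP at [0.218, -0.586, 0.231] pointing down, gripper open.
Joint ranges: [-2.81, 2.81], [-0.39, 2.02], [-1.27, 1.25], [0.06, 2.57], [-1.19, 4.33], [0.19, 2], [-2.82, 2.82]. Speed limits (rad/s): [1.89, 1.89, 2.39, 2.39, 3.01, 3.01, 3.01].

### API

Orientations are given as a rotation vector (axis times angle).
In Python, from station import robot gives the robot as it stands. The module is installed in compiled form; this text tells all that it offers.
- The arm moves only by the tool arm_command, never from a script. Its argument "rows" is a list of rows, each a list of 7 numbers: the turn, a rotation vector about the tool's x, y, z in rad, then the shift along the tool's x, y, z in m, then the opening, from -1 (shut) to 1 (fully open), so that 0 is half open. In form: [[wx, wy, wz, x, y, z, hand], ...]. A call has 1 to 20 rows; each row is the pose to reach, as a shift and turn from the pose commanded when the call began, along the tool's axes at that moment; what a row does not reach only later rows make up. A row lasts 1/8 s, in which the tool goes at most 62.5 mm and 10.7 degrees, less where a joint would pass 70% of its speed; a pose out of reach is approached as far as the arm can. A call with a gripper value outside its range is refused whole. The fingers move at their own pace and stop on an object; the grip force is fixed at half the most. Time passes only in rows, so rows that repeat a pose let the fingers close. It gives the time, the measured TCP pose, the force and the opening at its end, in the units of the state.
- robot.observe(): the state, without advancing time (a new reading comes with each control period).
- robot.grab_frame(name): name is "scene" or "top"; returns a dict with "image" (400x640x3 uint8, red, green, blue), "depth" (400x640 float32, m along the optical axis (not along the pixel's ray), 0 where there is no reading), "camera_matrix" (3x3 intrinsics, pixels), "dist_coeffs" ([k1, k2, p1, p2, k3] as OpenCV has them; the pictures are not rectified), "pose" (4x4, takes a point from camera to world coordinates). Camera axes: x right, y down, z forward; pixel columns grow to the right and rows downward; lengths in m; the calibration is good to about 2 mm. A picture is of the moment at which its call begins.
- robot.finish_job(): hands the job in, once; it reports no verdict.
The state is a dict: "time_s": time; "joints": joint angles; "joint_vel": joint speeds; "joint_efforts": joint torques, N m; "tool_pos": TCP position; "eef_rot": TCP orientation; "ft_force": force on the tool from outside, world axes, zero at the start; "ft_torque": the same for the moment, N m; "finger_gap": opening from 0.0 (shut) to 1.0 (fully open).
Only numpy, scipy, OpenCV 4.12 (cv2) and the standard library are available. Lean on these libraries where they do the work, as an engineer would, in place of code of your own. Each camera call takes 0.05 s, during which the arm holds its last target. There are 200 camera calls.

## Working session

There is one attempt and no reset: what is moved stays moved. The work goes in short steps, Python scripts to look and compute and a tool call to move; the robot and the scene stay as the last step left them, time stands still between calls to the robot, and variables do not carry over. Pictures are saved under pics/ and viewed, about 8 in all and at most 12, crops included, and the job is handed in when it is done.

Besides the shell and the picture viewer there is one more tool, called as name(argument=value, ...), one argument or row to a line, values as JSON. arm_command: Moves the arm, as the interface text tells. Its arguments: {"type":"object","properties":{"rows":{"type":"array","items":{"type":"array","items":{"type":"number"}}}},"required":["rows"]}

```bash
mkdir -p pics
python3 - <<'E'
from station import robot
import cv2,numpy as np
s=robot.observe(); print({k:np.round(v,3).tolist() for k,v in s.items()})
for n in("scene","top"):
    f=robot.grab_frame(n); np.savez(n+"0.npz",**{k:np.array(v) for k,v in f.items()})
    cv2.imwrite(f"pics/{n}0.png",f["image"][:,:,::-1]); print(n,np.round(f["pose"],3).tolist(),np.round(f["camera_matrix"],1).tolist(),f["dist_coeffs"])
E
```

```text
{'time_s': 0.0, 'joints': [1.173, 0.418, -0.01, 1.614, 0.005, 1.111, -0.053], 'joint_vel': [-0.001, -0.001, -0.001, 0.001, -0.0, -0.0, 0.0], 'joint_efforts': [-0.0, -86.446, 0.678, -43.491, 0.019, 0.007, -0.0], 'tool_pos': [0.218, -0.586, 0.231], 'eef_rot': [2.028, 0.366, -2.028], 'ft_force': [-0.562, 0.028, -0.48], 'ft_torque': [0.062, 0.001, 0.02], 'finger_gap': 0.998}
scene [[-0.598, -0.643, 0.478, 0.044], [-0.802, 0.479, -0.358, 0.208], [0.001, -0.598, -0.802, 0.845], [0.0, 0.0, 0.0, 1.0]] [[465.4, 0.0, 321.3], [0.0, 465.4, 202.7], [0.0, 0.0, 1.0]] [0.03578255 0.         0.         0.         0.        ]
top [[0.004, -0.983, 0.181, 0.256], [-1.0, -0.007, -0.02, -0.132], [0.021, -0.181, -0.983, 1.323], [0.0, 0.0, 0.0, 1.0]] [[505.6, 0.0, 322.0], [0.0, 505.6, 199.7], [0.0, 0.0, 1.0]] [-0.08590596  0.          0.          0.          0.        ]
```

View pics/top0.png

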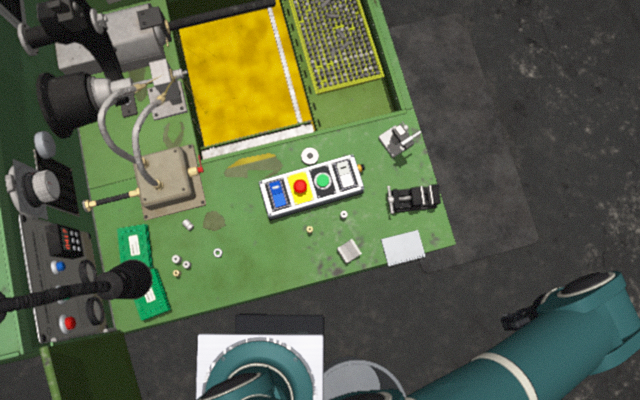

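View pics/scene0.png

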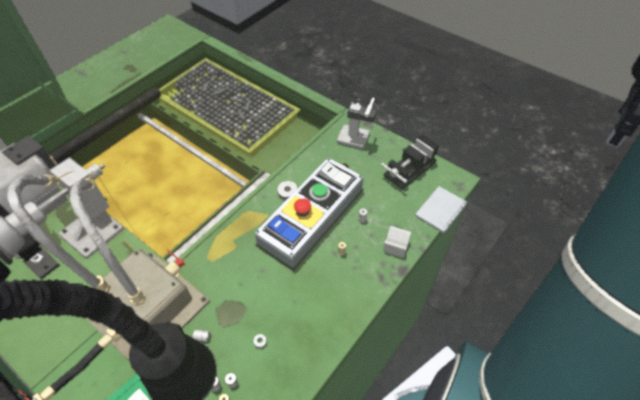

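The top view shows, left to right, blue (277,193), red (300,186), green (322,180) and white (345,173). The scene view shows the same order. Next I'll measure the module positions from colour masks.

```bash
cat > h.py <<'E'
import numpy as np,cv2
def ray(f,uv,z):
    p=cv2.undistortPoints(np.array([[uv]],float),f["camera_matrix"],f["dist_coeffs"])[0,0]
    T=f["pose"]; d=T[:3,:3]@[p[0],p[1],1]; o=T[:3,3]
    return o+d*(z-o[2])/d[2]
def blob(m,box):
    k=np.zeros(m.shape,np.uint8); x0,y0,x1,y1=box; k[y0:y1,x0:x1]=m[y0:y1,x0:x1]
    n,l,s,c=cv2.connectedComponentsWithStats(k); i=1+np.argmax(s[1:,4]); return c[i],s[i,4],(l==i).astype(np.uint8)
def masks(im):
    h,s,v=cv2.split(cv2.cvtColor(im,cv2.COLOR_RGB2HSV))
    return dict(green=((h>60)&(h<90)&(s>150)&(v>100)),red=(((h<6)|(h>174))&(s>170)&(v>120)),blue=((h>100)&(h<125)&(s>130)&(v>60)))
E
python3 - <<'E'
from h import *
box=dict(top=(255,145,370,225),scene=(250,150,370,275))
for n in box:
    f=dict(np.load(n+"0.npz")); P={}
    for c,m in masks(f["image"]).items():
        uv,a,_=blob(m.astype(np.uint8),box[n]); P[c]=ray(f,uv,dict(green=.066,red=.077,blue=.06)[c]); print(n,c,uv.round(1),a,P[c].round(4))
    d=P["blue"]-P["green"]; print("yaw from g-b",np.degrees(np.arctan2(-d[0],d[1])),np.hypot(*d[:2]))
    d=P["red"]-P["green"]; print("g-r",np.degrees(np.arctan2(-d[0],d[1])),np.hypot(*d[:2]))
    x0,y0,x1,y1=box[n]; x0-=10;x1+=10;y0-=10;y1+=5
    cv2.imwrite(f"pics/{n}crop.png",cv2.resize(f["image"][y0:y1,x0:x1,::-1],None,fx=5.5 if n=="top" else 4,fy=5.5 if n=="top" else 4,interpolation=cv2.INTER_CUBIC))
E
```

```text
top green [322.4 180.5] 94 [ 0.5376 -0.1578  0.066 ]
top red [299.7 186.2] 117 [ 0.5199 -0.1004  0.077 ]
top blue [277.4 194.3] 252 [ 0.502  -0.0436  0.06  ]
yaw from g-b 17.29387946953887 0.1196398734088722
g-r 17.10820327121776 0.06003563592602741Traceback (most recent call last):
  File "<stdin>", line 6, in <module>
  File "h.py", line 8, in blob
    n,l,s,c=cv2.connectedComponentsWithStats(k); i=1+np.argmax(s[1:,4]); return c[i],s[i,4],(l==i).astype(np.uint8)
                                                     ~~~~~~~~~^^^^^^^^^
    return _wrapfunc(a, 'argmax', axis=axis, out=out, **kwds)
    return bound(*args, **kwds)
ValueError: attempt to get argmax of an empty sequence
```

View pics/topcrop.png

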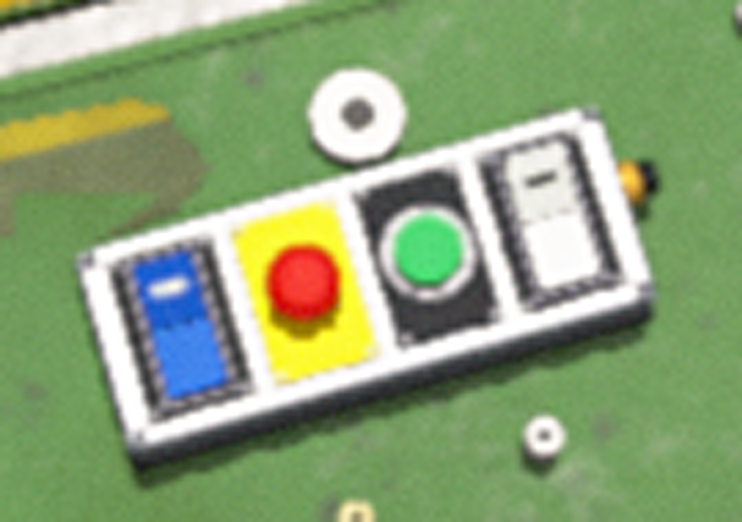

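The crop confirms the layout. Both ON bars are on the far side, and module spacing measures 60.0 and 119.6 mm, so the fix is good. Now I'll work out the moves.

```bash
cat > plan.py <<'E'
import numpy as np
from scipy.spatial.transform import Rotation as R
from station import robot
psi=np.radians(17.25); X=np.array([np.cos(psi),np.sin(psi),0]); Y=np.array([-np.sin(psi),np.cos(psi),0])
G=np.array([.5374,-.1578,0]); T=dict(white=G-60e-3*Y+22e-3*X,green=G,blue=G+120e-3*Y+22e-3*X)
def show():
    s=robot.observe(); r=R.from_rotvec(s["eef_rot"]).as_matrix(); p=np.array(s["tool_pos"])
    print("t",s["time_s"],"p",p.round(4),"F",np.round(s["ft_force"],2),"gap",s["finger_gap"],"j",np.round(s["joints"],2)); print("R",r.round(3).tolist())
    for sg in(1,-1):
        w=np.column_stack([[0,0,-1],sg*X,np.cross([0,0,-1],sg*X)]); print("turn",sg,R.from_matrix(r.T@w).as_rotvec().round(4))
    for k,t in T.items(): print(k,t.round(4),"shift(z=.1)",(r.T@(t+[0,0,.1]-p)).round(4))
if __name__=="__main__": show()
E
python3 plan.py
```

```text
t 0.1 p [ 0.2176 -0.5856  0.2307] F [0.67 0.22 0.77] gap 1.0027747283595096 j [ 1.17  0.42 -0.01  1.61  0.    1.11 -0.05]
R [[-0.0, 0.348, -0.937], [0.001, -0.937, -0.348], [-1.0, -0.001, 0.0]]
turn 1 [-1.5161e+00 -8.0000e-04  1.0000e-03]
turn -1 [1.6255e+00 1.0000e-03 8.0000e-04]
white [ 0.5762 -0.2086  0.    ] shift(z=.1) [ 0.1309 -0.2283 -0.4675]
green [ 0.5374 -0.1578  0.    ] shift(z=.1) [ 0.131  -0.2894 -0.4488]
blue [ 0.5228 -0.0367  0.    ] shift(z=.1) [ 0.1311 -0.408  -0.4773]
```

arm_command(
  rows=[
    [-0.12,0,0,0,-0.018,-0.037,-1],
    [-0.24,0,0,0,-0.036,-0.074,-1],
    [-0.36,0,0,0,-0.054,-0.111,-1],
    [-0.48,0,0,0,-0.072,-0.148,-1],
    [-0.6,0,0,0,-0.09,-0.185,-1],
    [-0.72,0,0,0,-0.108,-0.222,-1],
    [-0.84,0,0,0.01,-0.126,-0.259,-1],
    [-0.96,0,0,0.02,-0.144,-0.296,-1],
    [-1.08,0,0,0.03,-0.162,-0.333,-1],
    [-1.2,0,0,0.04,-0.18,-0.37,-1],
    [-1.32,0,0,0.05,-0.198,-0.407,-1],
    [-1.44,0,0,0.06,-0.216,-0.444,-1],
    [-1.516,0,0,0.07,-0.2283,-0.4675,-1],
    [-1.516,0,0,0.09,-0.2283,-0.4675,-1],
    [-1.516,0,0,0.11,-0.2283,-0.4675,-1],
    [-1.516,0,0,0.11,-0.2283,-0.4675,-1],
  ],
)

```text
time_s: 2.1
tool_pos: [0.5748, -0.2098, 0.1194]
eef_rot: [0.985, 1.339, -0.988]
ft_force: [-0.0, 0.2, 0.4]
finger_gap: -0.003
```

Run:
```python
import plan,cv2
from station import robot
plan.show()
for n,(x0,y0,x1,y1) in dict(scene=(230,100,400,280),top=(240,100,400,230)).items():
    f=robot.grab_frame(n); globals()[n]=cv2.resize(f["image"][y0:y1,x0:x1,::-1],(400,400*(y1-y0)//(x1-x0)),interpolation=cv2.INTER_CUBIC)
top=cv2.copyMakeBorder(top,0,scene.shape[0]-top.shape[0],0,0,0); cv2.imwrite("pics/above1.png",cv2.hconcat([scene,top]))
```

```text
t 2.1 p [ 0.5748 -0.2098  0.1194] F [-0.02  0.18  0.4 ] gap -0.0030333504851086947 j [ 0.63  0.56 -0.44  1.73  0.29  0.92  0.37]
R [[-0.003, 0.956, 0.295], [0.001, 0.295, -0.956], [-1.0, -0.003, -0.002]]
turn 1 [-0.002  -0.0016  0.0029]
turn -1 [3.1395e+00 4.5000e-03 2.5000e-03]
white [ 0.5762 -0.2086  0.    ] shift(z=.1) [ 0.0194  0.0017 -0.0008]
green [ 0.5374 -0.1578  0.    ] shift(z=.1) [ 0.0195 -0.0204 -0.0607]
blue [ 0.5228 -0.0367  0.    ] shift(z=.1) [ 0.0196  0.0014 -0.1808]
```

View pics/above1.png

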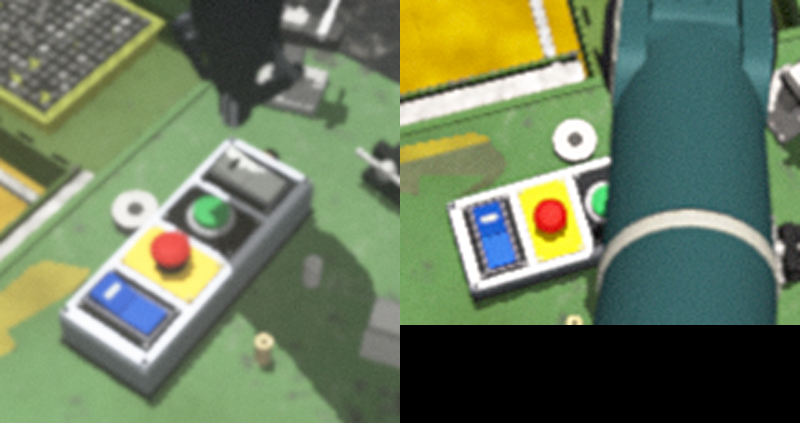

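The fingertips are over the far end of the white rocker at about (235,115) in the left picture, and the other modules are clear. I'll press white, watching the force.

arm_command(
  rows=[
    [0,0,0,0.02,0.001,-0.001,-1],
    [0,0,0,0.035,0.001,-0.001,-1],
    [0,0,0,0.046,0.001,-0.001,-1],
    [0,0,0,0.05,0.001,-0.001,-1],
    [0,0,0,0.053,0.001,-0.001,-1],
    [0,0,0,0.056,0.001,-0.001,-1],
  ],
)

```text
time_s: 2.95
tool_pos: [0.5774, -0.2078, 0.0655]
eef_rot: [0.985, 1.336, -0.984]
ft_force: [1.1, 0.6, 3.0]
finger_gap: -0.002
```

arm_command(
  rows=[
    [0,0,0,0.002,0,0,-1],
    [0,0,0,0.003,0,0,-1],
    [0,0,0,0.004,0,0,-1],
    [0,0,0,0.005,0,0,-1],
    [0,0,0,0.005,0,0,-1],
  ],
)

```text
time_s: 3.58
tool_pos: [0.577, -0.2077, 0.0602]
eef_rot: [0.985, 1.337, -0.985]
ft_force: [0.7, -0.5, 1.3]
finger_gap: -0.001
```

arm_command(
  rows=[
    [0,0,0,0.001,0,0,-1],
    [0,0,0,0.002,0,0,-1],
    [0,0,0,0.003,0,0,-1],
    [0,0,0,0.003,0,0,-1],
  ],
)

```text
time_s: 4.08
tool_pos: [0.5771, -0.2078, 0.0579]
eef_rot: [0.984, 1.336, -0.985]
ft_force: [-3.2, 0.6, 14.5]
finger_gap: -0.001
```

White hit its stop at z = 57.9 mm with 14.5 N. I'll lift and move over to blue, clearing the red button by about 40 mm.

arm_command(
  rows=[
    [0,0,0,-0.01,0,0,-1],
    [0,0,0,-0.04,0,0,-1],
    [0,0,0,-0.065,0,0,-1],
    [0,0,0,-0.065,0,-0.04,-1],
    [0,0,0,-0.065,0,-0.08,-1],
    [0,0,0,-0.065,0,-0.12,-1],
    [0,0,0,-0.065,0,-0.16,-1],
    [0,0,0,-0.065,0,-0.18,-1],
    [0,0,0,-0.065,0,-0.18,-1],
  ],
)

```text
time_s: 5.2
tool_pos: [0.5236, -0.0351, 0.1225]
eef_rot: [0.983, 1.337, -0.983]
ft_force: [-0.3, 0.1, -0.1]
finger_gap: -0.003
```

Run:
```python
import plan,cv2
from station import robot
plan.show()
for n,(x0,y0,x1,y1) in dict(scene=(230,100,400,280),top=(240,100,400,230)).items():
    f=robot.grab_frame(n); globals()[n]=cv2.resize(f["image"][y0:y1,x0:x1,::-1],(400,400*(y1-y0)//(x1-x0)),interpolation=cv2.INTER_CUBIC)
top=cv2.copyMakeBorder(top,0,scene.shape[0]-top.shape[0],0,0,0); cv2.imwrite("pics/above2.png",cv2.hconcat([scene,top]))
```

```text
t 5.2 p [ 0.5236 -0.0351  0.1225] F [-0.35  0.15 -0.06] gap -0.0031666588727295125 j [ 0.42  0.42 -0.5   1.94  0.27  0.84  0.08]
R [[-0.0, 0.955, 0.298], [-0.0, 0.298, -0.955], [-1.0, -0.0, 0.0]]
turn 1 [0.0016 0.0001 0.0001]
turn -1 [-3.14e+00 -1.00e-04  1.00e-04]
white [ 0.5762 -0.2086  0.    ] shift(z=.1) [ 0.0225 -0.0015  0.1813]
green [ 0.5374 -0.1578  0.    ] shift(z=.1) [ 0.0225 -0.0234  0.1213]
blue [ 0.5228 -0.0367  0.    ] shift(z=.1) [ 0.0225 -0.0012  0.0013]
```

View pics/above2.png

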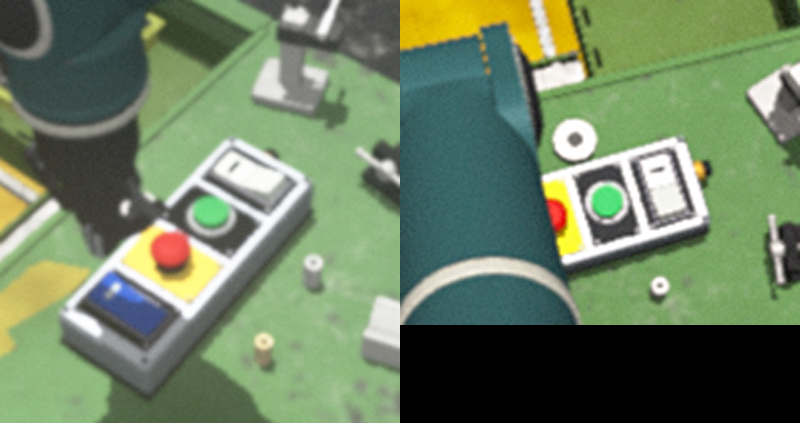

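White has flipped: its far half lies flat and its near half is raised and bright at (265,190). The loose parts haven't moved. Now I'll press blue.

arm_command(
  rows=[
    [0,0,0,0.025,-0.001,0.001,-1],
    [0,0,0,0.042,-0.001,0.001,-1],
    [0,0,0,0.05,-0.001,0.001,-1],
    [0,0,0,0.054,-0.001,0.001,-1],
    [0,0,0,0.057,-0.001,0.001,-1],
    [0,0,0,0.06,-0.001,0.001,-1],
    [0,0,0,0.062,-0.001,0.001,-1],
    [0,0,0,0.063,-0.001,0.001,-1],
    [0,0,0,0.064,-0.001,0.001,-1],
    [0,0,0,0.064,-0.001,0.001,-1],
  ],
)

```text
time_s: 6.55
tool_pos: [0.523, -0.0371, 0.0582]
eef_rot: [0.985, 1.337, -0.985]
ft_force: [1.5, -0.7, 2.0]
finger_gap: -0.003
```

arm_command(
  rows=[
    [0,0,0,0.001,0,0,-1],
    [0,0,0,0.001,0,0,-1],
  ],
)

```text
time_s: 6.8
tool_pos: [0.5231, -0.0371, 0.0578]
eef_rot: [0.984, 1.336, -0.985]
ft_force: [-3.3, -0.5, 16.4]
finger_gap: -0.003
```

Blue hit its stop with 16 N at 57.8 mm. I'll lift and go over to green: tool y -0.022, z +0.120.

arm_command(
  rows=[
    [0,0,0,-0.01,0,0,-1],
    [0,0,0,-0.04,0,0,-1],
    [0,0,0,-0.065,0,0,-1],
    [0,0,0,-0.065,-0.008,0.04,-1],
    [0,0,0,-0.065,-0.015,0.08,-1],
    [0,0,0,-0.065,-0.022,0.12,-1],
    [0,0,0,-0.065,-0.022,0.12,-1],
    [0,0,0,-0.065,-0.022,0.12,-1],
  ],
)

```text
time_s: 7.8
tool_pos: [0.5373, -0.1576, 0.1223]
eef_rot: [0.985, 1.338, -0.985]
ft_force: [-0.2, 0.2, 0.1]
finger_gap: -0.001
```

Run:
```python
import plan,cv2
from station import robot
plan.show()
for n,(x0,y0,x1,y1) in dict(scene=(230,100,400,280),top=(240,100,400,230)).items():
    f=robot.grab_frame(n); globals()[n]=cv2.resize(f["image"][y0:y1,x0:x1,::-1],(400,400*(y1-y0)//(x1-x0)),interpolation=cv2.INTER_CUBIC)
top=cv2.copyMakeBorder(top,0,scene.shape[0]-top.shape[0],0,0,0); cv2.imwrite("pics/above3.png",cv2.hconcat([scene,top]))
```

```text
t 7.8 p [ 0.5373 -0.1576  0.1223] F [-0.22  0.22  0.06] gap -0.0007080806132406338 j [ 0.6   0.47 -0.47  1.86  0.27  0.87  0.3 ]
R [[-0.001, 0.955, 0.297], [0.001, 0.297, -0.955], [-1.0, -0.0, -0.001]]
turn 1 [ 0.0001 -0.0007  0.0004]
turn -1 [-3.1415e+00 -6.0000e-04 -1.1000e-03]
white [ 0.5762 -0.2086  0.    ] shift(z=.1) [0.0222 0.022  0.0603]
green [ 0.5374 -0.1578  0.    ] shift(z=.1) [0.0223 0.0001 0.0002]
blue [ 0.5228 -0.0367  0.    ] shift(z=.1) [ 0.0223  0.0221 -0.1197]
```

View pics/above3.png

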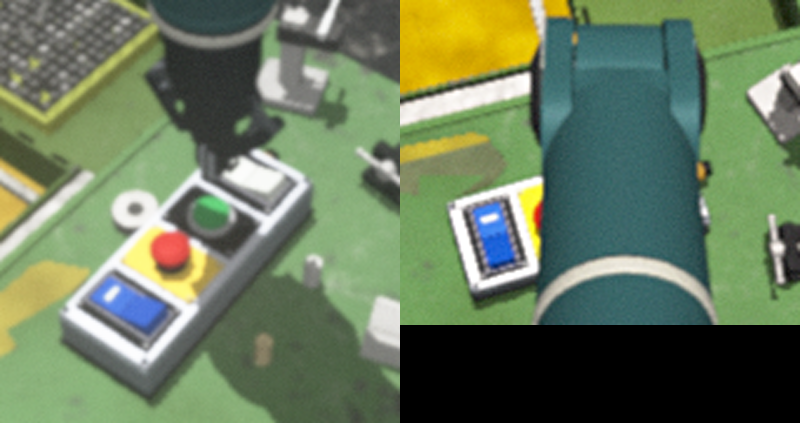

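Blue is flipped as well: its far half at (105,295) is now in the same light as white's, and the red button and loose parts are undisturbed. Now I'll press green and hold it.

arm_command(
  rows=[
    [0,0,0,0.025,0,0,-1],
    [0,0,0,0.042,0,0,-1],
    [0,0,0,0.052,0,0,-1],
    [0,0,0,0.056,0,0,-1],
    [0,0,0,0.059,0,0,-1],
    [0,0,0,0.061,0,0,-1],
    [0,0,0,0.062,0,0,-1],
    [0,0,0,0.062,0,0,-1],
  ],
)

```text
time_s: 8.9
tool_pos: [0.5378, -0.158, 0.061]
eef_rot: [0.985, 1.336, -0.984]
ft_force: [-5.7, 3.1, 12.2]
finger_gap: 0.002
```

arm_command(
  rows=[
    [0,0,0,0.0005,0,0,-1],
    [0,0,0,0.0005,0,0,-1],
    [0,0,0,0.0005,0,0,-1],
    [0,0,0,0.0005,0,0,-1],
  ],
)

```text
time_s: 9.4
tool_pos: [0.5379, -0.158, 0.0609]
eef_rot: [0.984, 1.336, -0.984]
ft_force: [-9.7, 3.5, 21.3]
finger_gap: 0.0
```

Run:
```python
import plan,cv2
from station import robot
f=robot.grab_frame("scene"); cv2.imwrite("pics/hold.png",cv2.resize(f["image"][100:280,230:400,::-1],None,fx=3.2,fy=3.2,interpolation=cv2.INTER_CUBIC))
plan.show()
```

```text
t 9.45 p [ 0.5378 -0.158   0.0609] F [-8.11  4.07 21.17] gap 0.0002700273160785936 j [ 0.57  0.56 -0.43  1.89  0.33  0.76  0.26]
R [[0.001, 0.955, 0.297], [-0.0, 0.297, -0.955], [-1.0, 0.0, 0.001]]
turn 1 [ 0.0001  0.0005 -0.0004]
turn -1 [-3.1415e+00  6.0000e-04  8.0000e-04]
white [ 0.5762 -0.2086  0.    ] shift(z=.1) [-0.0391  0.0217  0.0597]
green [ 0.5374 -0.1578  0.    ] shift(z=.1) [-0.0391 -0.0003 -0.0003]
blue [ 0.5228 -0.0367  0.    ] shift(z=.1) [-0.0392  0.0217 -0.1203]
```

View pics/hold.png

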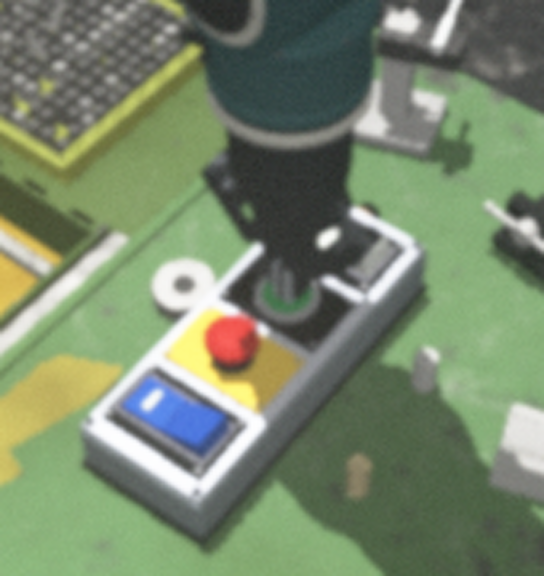

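The fingertips hold the green button down at (285,300). Blue is on, the red button is untouched, and the loose parts are where they were. I'll hand in now.

```bash
python3 -c "
from station import robot
print(robot.finish_job())"
```

```text
the job is handed in; nothing more can be done
None
```

I switched the white rocker on, then the blue rocker. I then pressed the green button fully down and handed the job in at about 9.5 s while still holding it.

| Control | Tip height when stopped | Height when fully on or pressed | Upward force |
|---|---|---|---|
| White rocker | 57.9 mm | 58 mm | 14.5 N |
| Blue rocker | 57.8 mm | 58 mm | 16 N |
| Green button (held) | 60.9 mm | 61 mm | 21 N (5.4 N needed) |

- **Rocker state:** White clearly showed as flipped in the picture taken after its press. The picture of blue was less clear, so its fully-on state rests mainly on the hard stop and the force.
- **Red stop button:** It was untouched in the last picture, and I only passed over it, about 40 mm clear.
- **Loose parts:** The ring gauge, both sleeves and the parts of the V-block and vice in view showed no movement in the last close-up. I did not re-check the nut, which lies outside that view; the arm did not work near it.
- **Side force:** There was a small side force of about 9 N while holding green. No checks failed or disagreed.

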